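Find the corner that rocks and press its shim flat

TASK

The suture practice plate with the banana stands on four feet, and one of them is loose. Press down on the plate's corners one after another with a fingertip until one gives way, leave the plate tipped onto that corner, then press the tab of the shim beside that corner down flat so that the plate is propped level again. Leave the other three shims up, do not lift or shove the plate, and do not disturb the instruments, dish and jar around it.

Things in the scene. Friction and masses are not known exactly. Their poses are not given: they have to be found in the camera images.
- base: flat grey plastic board, 200 (x) x 330 (y) x 12 mm, fixed to the table; carries the whole practice rig. Origin at the centre of its underside, at table height; z up, its y axis runs along its long side. Its yaw is the yaw of the rig
- plate: loose aluminium plate 180 (x) x 190 (y) x 5 mm, about 0.95 kg with a banana in two steel saddles along its middle (up to 58 mm above the plate's top, within 35 mm of the line x = 0; the corners are free). Origin: centre of the plate's underside, z up, axes as the board's. It rests level on four alike feet, its underside 40 mm and its top 45 mm above the table; any one foot may be the loose one
- corner_a (a point): point on the plate's top over a foot, 15 mm in from both edges of the corner nearer the robot, left (-x, +y) in the board's frame; moves with the plate; press here. If this foot is the loose one, 8 to 12 N sink it 8 mm and it stays down, the plate tipping onto it (the opposite corner rises as much; pressing that one would tip it back); if not, it does not give
- corner_b (a point): point on the plate's top over a foot, 15 mm in from both edges of the corner farther, left (+x, +y) in the board's frame; moves with the plate; press here. If this foot is the loose one, 8 to 12 N sink it 8 mm and it stays down, the plate tipping onto it (the opposite corner rises as much; pressing that one would tip it back); if not, it does not give
- corner_c (a point): point on the plate's top over a foot, 15 mm in from both edges of the corner farther, right (+x, -y) in the board's frame; moves with the plate; press here. If this foot is the loose one, 8 to 12 N sink it 8 mm and it stays down, the plate tipping onto it (the opposite corner rises as much; pressing that one would tip it back); if not, it does not give
- corner_d (a point): point on the plate's top over a foot, 15 mm in from both edges of the corner nearer the robot, right (-x, -y) in the board's frame; moves with the plate; press here. If this foot is the loose one, 8 to 12 N sink it 8 mm and it stays down, the plate tipping onto it (the opposite corner rises as much; pressing that one would tip it back); if not, it does not give
- shim_a (a joint): rocker shim of corner a, rad: steel strip 18 x 5 mm, under the plate edge 25 mm from that foot, tilting on a pin 14 mm outside the plate's side. 0 to 0.03 at the start: outer tab up, inner end down, clear of the plate; 0.24 (stop): tab pressed flat, inner end risen under the plate to prop it level. Stays where it is left; 4 to 10 N on the tab move it
- tab_a (a point): middle of the top of the square outer tab (26 x 26 mm) of shim a, the one beside corner a, sticking out sideways from the rig; 34 mm out from its pin (48 mm outside the plate's side), about 41 mm above the table when up, 33.5 mm when flat; press here straight down
- shim_b (a joint): rocker shim of corner b, rad: steel strip 18 x 5 mm, under the plate edge 25 mm from that foot, tilting on a pin 14 mm outside the plate's side. 0 to 0.03 at the start: outer tab up, inner end down, clear of the plate; 0.24 (stop): tab pressed flat, inner end risen under the plate to prop it level. Stays where it is left; 4 to 10 N on the tab move it
- tab_b (a point): middle of the top of the square outer tab (26 x 26 mm) of shim b, the one beside corner b, sticking out sideways from the rig; 34 mm out from its pin (48 mm outside the plate's side), about 41 mm above the table when up, 33.5 mm when flat; press here straight down
- shim_c (a joint): rocker shim of corner c, rad: steel strip 18 x 5 mm, under the plate edge 25 mm from that foot, tilting on a pin 14 mm outside the plate's side. 0 to 0.03 at the start: outer tab up, inner end down, clear of the plate; 0.24 (stop): tab pressed flat, inner end risen under the plate to prop it level. Stays where it is left; 4 to 10 N on the tab move it
- tab_c (a point): middle of the top of the square outer tab (26 x 26 mm) of shim c, the one beside corner c, sticking out sideways from the rig; 34 mm out from its pin (48 mm outside the plate's side), about 41 mm above the table when up, 33.5 mm when flat; press here straight down
- shim_d (a joint): rocker shim of corner d, rad: steel strip 18 x 5 mm, under the plate edge 25 mm from that foot, tilting on a pin 14 mm outside the plate's side. 0 to 0.03 at the start: outer tab up, inner end down, clear of the plate; 0.24 (stop): tab pressed flat, inner end risen under the plate to prop it level. Stays where it is left; 4 to 10 N on the tab move it
- tab_d (a point): middle of the top of the square outer tab (26 x 26 mm) of shim d, the one beside corner d, sticking out sideways from the rig; 34 mm out from its pin (48 mm outside the plate's side), about 41 mm above the table when up, 33.5 mm when flat; press here straight down
- needle_holder: steel needle holder lying on the table, 160 x 70 x 7 mm, two finger rings; origin under its middle; bystander
- forceps: steel thumb forceps lying on the table, 140 x 18 x 8 mm; origin under its middle; bystander
- dish: round steel dish, 90 mm wide, 35 mm high; origin under its centre; bystander
- jar: small glass jar with white lid, 48 mm wide, 65 mm high; origin under its centre; bystander

How it is judged:
By the outcome, as a careful person would: the job done as asked, in the order asked, and still so for the second after the job is handed in, with the robot touching nothing.
It also fails if it takes over 58 s, if anything falls off the work surface, if the arm or the gripper's body presses on something with over 40 N, if the wrist force passes 120 N, or if a joint passes its speed limit or range.

ROBOT

A 7-joint arm with a two-finger parallel gripper is mounted at the origin on the work surface. World frame = base frame: x ahead of the robot, y to its left, z up, the work surface at z = 0. Lengths are in m, angles in rad, forces in N, time in s.
With the tool pointing down it reaches from about 0.425 to 0.925 m from the base axis. Payload 6.8 kg.
Tool frame: the origin (TCP) lies on the centre line of the jaws, within the pads' length; the fingertips stand 17 mm ahead of it and the grasp point (between the pads) lies 2 mm behind it (nose_length is the distance from the TCP to the fingertips, in m); z points along the fingers, x is the direction in which the jaws open and shut, and the axes are right-handed (so a half turn about z gives the same grasp; the last joint's range is limited). The gripper opens to 85 mm and grips with 20 to 120 N. Pads are 22 mm wide; open, the fingers measure 114 mm over their backs; the gripper's body (76 mm by 85 mm) begins 54 mm behind the grasp point. The pads swing forward as they close: fully open they stand 13 mm farther back than shut.
Start: joints at [1.01, 0.477, 0.022, 1.555, -0.011, 1.109, -0.083], TCP at [0.295, -0.607, 0.21] pointing down, gripper open.
Joint ranges: [-2.96, 2.96], [-0.34, 2.1], [-1.41, 1.46], [0.24, 2.44], [-1.37, 4.51], [0.17, 1.92], [-2.96, 2.96]. Speed limits (rad/s): [2.39, 2.39, 3.14, 3.14, 3.14, 3.14, 3.14].

INTERFACE

Orientations are given as a unit quaternion [w, x, y, z].
In Python, from station import * gives the robot as it stands.
- The arm moves only by the tool send_rows, never from a script. Its argument "commands" is a list of rows, each an object with "translation": the shift along the tool's x, y, z in m, a list of three; "rot": the turn, a rotation vector about the tool's x, y, z in degrees, a list of three; "grip": the finger opening in m, from 0 to 0.0854. In form: [{"translation": [tx, ty, tz], "rot": [rx, ry, rz], "grip": grip}, ...]. A call has exactly 5 rows; each row shifts and turns the commanded pose from where the row before left it, along the tool's axes as they then stand; what a row does not reach is not made up. A row lasts 1/12 s, in which the tool goes at most 41.7 mm and 7.16 degrees, less where a joint would pass 70% of its speed; a pose out of reach is approached as far as the arm can. A call with a gripper value outside its range is refused whole. The fingers move at their own pace and stop on an object; "force" is the grip in N (left out, the last holds). Time passes only in rows, so rows that do not move let the fingers close, or fill a call up. It gives the time, the measured TCP pose, the force and the opening at its end, in the units of the state.
- get_obs(): the state, without advancing time (a new reading comes with each control period).
- read_camera(name): name is "scene" or "top" or "wrist"; returns a dict with "pixels" (420x560x3 uint8, red, green, blue), "depth" (420x560 float32, m along the optical axis (not along the pixel's ray), 0 where there is no reading), "mtx" (3x3 intrinsics, pixels), "extrinsics" (4x4, takes a point from camera to world coordinates). Camera axes: x right, y up, looking along -z (the intrinsics and any distortion apply to the point x, -y, -z); pixel columns grow to the right and rows downward; lengths in m; the calibration is good to about 2 mm. A picture is of the moment at which its call begins.
- hand_in(): hands the job in, once; it reports no verdict.
The state is a dict: "t": time; "q": joint angles; "joint_vel": joint speeds; "joint_torque": joint torques, N m; "eef_pos": TCP position; "tool_rot": TCP orientation; "contact_force": force on the tool from outside, world axes, zero at the start; "torque": the same for the moment, N m; "gripper_width": opening from 0.0 (shut) to 1.0 (fully open).
Only numpy, scipy, OpenCV 4.12 (cv2) and the standard library are available. Lean on these libraries where they do the work, as an engineer would, in place of code of your own. Each camera call takes 0.05 s, during which the arm holds its last target.

## Working session

There is one attempt and no reset: what is moved stays moved. The work goes in short steps, Python scripts to look and compute and a tool call to move; the robot and the scene stay as the last step left them, time stands still between calls to the robot, and variables do not carry over. Pictures are saved under pics/ and viewed, and the job is handed in when it is done.

Besides the shell and the picture viewer there is one more tool, called after "Emit:" as a command line: name --argument value ..., lists and objects as JSON in quotes. send_rows: Moves the arm, as the interface text tells. Its arguments: {"type":"object","properties":{"commands":{"type":"array","items":{"type":"object","properties":{"translation":{"type":"array","items":{"type":"number"}},"rot":{"type":"array","items":{"type":"number"}},"grip":{"type":"number"}}}},"force":{"type":"number"}},"required":["commands"]}

```bash
ls; mkdir -p pics
python3 - <<'E'
from station import *
import cv2,numpy as np
o=get_obs();print(o)
for n in ["scene","top"]:
    c=read_camera(n);cv2.imwrite(f"pics/{n}0.png",c["pixels"][:,:,::-1]);np.savez(f"{n}0.npz",**{k:c[k] for k in("pixels","depth","mtx","extrinsics")});print(c["mtx"],c["extrinsics"],[k for k in c])
E
```

```text
pics
{'t': 0.0, 'q': array([ 1.00992088,  0.47777036,  0.02232246,  1.55643331, -0.01147703,
        1.10926661, -0.08311378]), 'joint_vel': array([ 3.75505142e-04,  2.92541408e-05, -1.26374339e-03,  1.19852976e-03,
       -1.86877009e-04, -6.89069018e-04,  3.79624556e-04]), 'joint_torque': array([-2.50874400e-04, -5.96454406e+01,  1.60706129e+00, -2.81199682e+01,
        1.22648259e-02,  9.54081741e-03,  5.86936110e-06]), 'eef_pos': array([ 0.29501099, -0.60644343,  0.209153  ]), 'tool_rot': array([-4.02542183e-04,  8.47788925e-01, -5.30333078e-01, -7.76678927e-04]), 'contact_force': array([-0.21998562, -0.36855946,  0.34806894]), 'torque': array([ 0.00199589,  0.01153583, -0.02036374]), 'gripper_width': 0.9984547876357448}
[[428.51441956   0.         270.24435295]
 [  0.         428.51441956 214.16837078]
 [  0.           0.           1.        ]] [[-0.62297684 -0.68609134  0.37573732  0.89265954]
 [ 0.78223494 -0.54817561  0.29599324  0.26079625]
 [ 0.00289163  0.4783118   0.87818532  0.72829119]
 [ 0.          0.          0.          1.        ]] ['pixels', 'depth', 'mtx', 'extrinsics']
[[490.57021816   0.         280.54269691]
 [  0.         490.57021816 211.29100114]
 [  0.           0.           1.        ]] [[ 2.74275775e-03  9.99426703e-01 -3.37452607e-02  5.64050883e-01]
 [-9.99797577e-01  2.06803676e-03 -2.00132219e-02 -8.06010574e-04]
 [-1.99319620e-02  3.37933213e-02  9.99230068e-01  9.38749483e-01]
 [ 0.00000000e+00  0.00000000e+00  0.00000000e+00  1.00000000e+00]] ['pixels', 'depth', 'mtx', 'extrinsics']
```

View pics/top0.png

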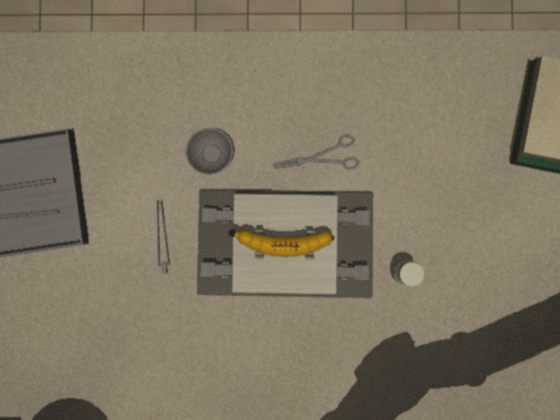

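View pics/scene0.png

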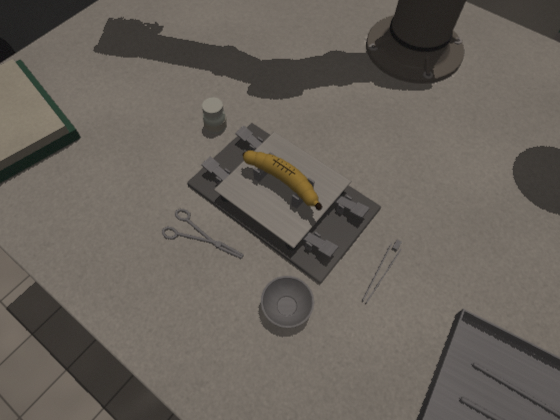

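The top view shows the plate at about (233–337, 193–294) px, with the board around it and two shims on each of the left and right sides. Next I'll measure it.

```bash
cat > h.py <<'E'
import numpy as np,cv2
def ray(c,u,v,z):
    K=c["mtx"];E=c["extrinsics"]
    d=np.array([(u-K[0,2])/K[0,0],-(v-K[1,2])/K[1,1],-1.]);d=E[:3,:3]@d;o=E[:3,3]
    return o+d*(z-o[2])/d[2]
def proj(c,p):
    K=c["mtx"];E=c["extrinsics"];q=E[:3,:3].T@(np.array(p)-E[:3,3]);return K[0,0]*q[0]/-q[2]+K[0,2],K[1,1]*-q[1]/-q[2]+K[1,2]
E
python3 - <<'E'
from h import *
c=dict(np.load("top0.npz"))
im=c["pixels"];hsv=cv2.cvtColor(im,cv2.COLOR_RGB2HSV)
g=im.mean(2)
print(g[200,185:385:4].astype(int)); print(g[180:300:3,240].astype(int));print(im[200,250],im[200,215],im[185,250])
roi=np.zeros(g.shape,bool);roi[180:305,190:380]=1
plate=(roi&(g>95)).astype(np.uint8)
board=(roi&(g<75)).astype(np.uint8)
board=cv2.morphologyEx(board,cv2.MORPH_OPEN,np.ones((3,3)))
u,v=np.where(np.ones_like(g))[::-1]
def fit(name,m,z):
    n,l,s,_=cv2.connectedComponentsWithStats(m)
    pts=[]
    ys,xs=np.where(m>0)
    P=np.array([ray(c,x,y,z)[:2] for x,y in zip(xs,ys)],dtype=np.float32)
    r=cv2.minAreaRect(P*1000);print(name,r,cv2.boxPoints(r).round(1).tolist())
n,l,s,_=cv2.connectedComponentsWithStats(plate);print(s)
# plate seed component
inner=plate.copy()
for z,m,nm in((.045,(l==l[205,250]),'plate'),):fit(nm,cv2.morphologyEx(m.astype(np.uint8),cv2.MORPH_OPEN,np.ones((5,5))),z)
fit('board',board,.012)
d=c["depth"];
for (x,y) in [(250,205),(320,205),(250,280),(320,280),(228,193),(204,193)]:
    K=c["mtx"];p=np.array([(x-K[0,2])/K[0,0],-(y-K[1,2])/K[1,1],-1])*d[y,x];print((x,y),(c["extrinsics"][:3,:3]@p+c["extrinsics"][:3,3]).round(4))
big=cv2.resize(im[180:305,190:380],None,fx=4.2,fy=4.2,interpolation=cv2.INTER_CUBIC);cv2.imwrite("pics/crop.png",np.clip(big[:,:,::-1]*1.5,0,255).astype(np.uint8))
E
```

```text
[131 128 137 132  71  81  76  72  72  71  73  78  97 141 141 145 146 142
 143 142 148 137 140 142 145 142 138 143 142 143 142 143 146 143 141 140
 141 146 111  80  72  77  74  81  78  80  79 121 135 132]
[130 127 131  76  48 141 141 145 145 145 148 140 147 150 143 126  64  65
  81  96  91 124 143 146 149 140 143 146 147 148 153 145 147 146 152 151
 149 143  83 126]
[160 150 132] [79 77 68] [140 126 110]
[[     0      0    560    420 219690]
 [   190    180    190    125   5219]
 [   200    194    170    101  10216]
 [   223    208      7      2     12]
 [   343    210      5      2      8]
 [   256    230      6      2     10]
 [   307    231      7      2     13]
 [   277    242      2      2      3]
 [   282    242      2      2      3]
 [   288    242      1      2      2]
 [   293    242      1      2      2]
 [   222    276      6      2     11]
 [   341    278      6      2     11]]
plate ((535.4854736328125, 10.133956909179688), (302.7850341796875, 179.83326721191406), 89.23308563232422) [[443.6000061035156, -140.0], [623.4000244140625, -142.39999389648438], [627.4000244140625, 160.3000030517578], [447.6000061035156, 162.6999969482422]]
board ((564.7705688476562, 9.843093872070312), (311.7778015136719, 143.2999725341797), 88.96607971191406) [[490.29998779296875, -144.6999969482422], [633.5999755859375, -147.3000030517578], [639.2000122070312, 164.39999389648438], [495.8999938964844, 167.0]]
(250, 205) [0.6056 0.0729 0.0453]
(320, 205) [ 0.6058 -0.0547  0.046 ]
(250, 280) [0.4691 0.0723 0.044 ]
(320, 280) [ 0.47   -0.0546  0.047 ]
(228, 193) [0.6299 0.1176 0.012 ]
(204, 193) [0.6298 0.1632 0.012 ]
```

View pics/crop.png

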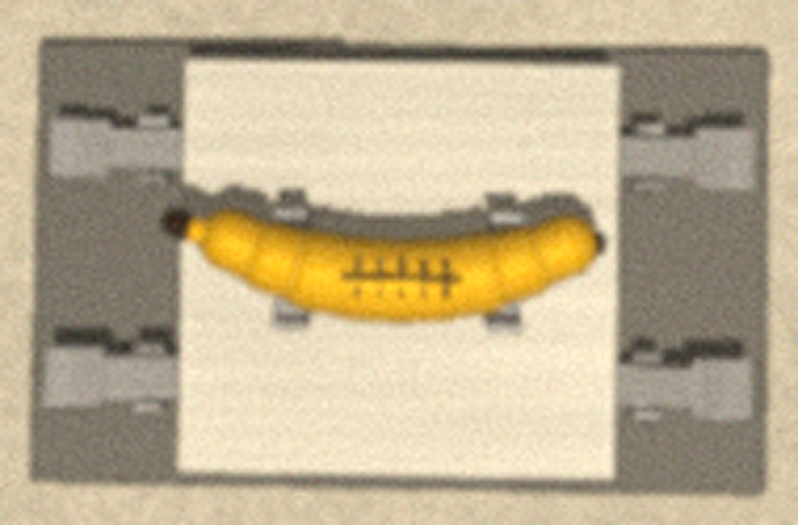

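Run:
```python
from h import *
c=dict(np.load("top0.npz"))
R=lambda x,y,z:ray(c,(x+.5)/4.2-.5+190,(y+.5)/4.2-.5+180,z)[:2]*1000
pl=np.array([R(*p,.045) for p in [(179,471),(186,57),(620,66),(613,479)]])
bo=np.array([R(*p,.012) for p in [(31,480),(41,40),(767,49),(763,491)]])
tb=np.array([R(*p,.041) for p in [(73,378),(82,145),(737,159),(735,388)]])
print(pl.round(1),bo.round(1),tb.round(1),sep='\n')
for P in(pl,bo):
    print(P.mean(0), np.linalg.norm(np.roll(P,-1,0)-P,axis=1)); 
    dx=(P[1]+P[2]-P[0]-P[3]);dy=(P[0]+P[1]-P[2]-P[3]);print(np.degrees([np.arctan2(dx[1],dx[0]),np.arctan2(-dy[0],dy[1])]))
print(tb.mean(0))
```

```text
[[447.8 104.5]
 [627.2 102.5]
 [623.5 -86.1]
 [445.3 -82.9]]
[[ 439.1  174.9]
 [ 637.1  172.1]
 [ 633.5 -155.1]
 [ 436.  -152.6]]
[[ 487.3  151.5]
 [ 588.9  148.3]
 [ 583.4 -137.1]
 [ 484.3 -136. ]]
[535.95563075   9.50043595] [179.41944112 188.63121734 178.210565   187.36161993]
[-0.82971608 -0.92795736]
[536.42255522   9.81388777] [198.04596638 327.23552987 197.47976907 327.60345139]
[-0.77227512 -0.59284908]
[535.96245676   6.66101993]
```

Emit:
send_rows --commands '[{"translation": [0, 0, 0], "rot": [0, 0, 5.35], "grip": 0}, {"translation": [0, 0, 0], "rot": [0, 0, 5.35], "grip": 0}, {"translation": [0, 0, 0], "rot": [0, 0, 5.35], "grip": 0}, {"translation": [0, 0, 0], "rot": [0, 0, 5.35], "grip": 0}, {"translation": [0, 0, 0], "rot": [0, 0, 5.35], "grip": 0}]' --force 40

```text
t: 0.52
eef_pos: [0.2951, -0.6066, 0.2095]
tool_rot: [0.0, -0.7, 0.714, 0.001]
contact_force: [-0.1, -0.2, 0.6]
gripper_width: 0.299
```

Emit:
send_rows --commands '[{"translation": [-0.036, -0.0105, 0], "rot": [0, 0, 0], "grip": 0}, {"translation": [-0.036, -0.0105, 0], "rot": [0, 0, 0], "grip": 0}, {"translation": [-0.036, -0.0105, 0], "rot": [0, 0, 0], "grip": 0}, {"translation": [-0.036, -0.0105, 0], "rot": [0, 0, 0], "grip": 0}, {"translation": [-0.036, -0.0105, 0], "rot": [0, 0, 0], "grip": 0}]'

```text
t: 0.93
eef_pos: [0.3504, -0.4258, 0.2097]
tool_rot: [-0.0, -0.702, 0.712, 0.0]
contact_force: [0.8, 0.2, -0.6]
gripper_width: -0.003
```

Emit:
send_rows --commands '[{"translation": [-0.036, -0.0105, 0], "rot": [0, 0, 0], "grip": 0}, {"translation": [-0.036, -0.0105, 0], "rot": [0, 0, 0], "grip": 0}, {"translation": [-0.036, -0.0105, 0], "rot": [0, 0, 0], "grip": 0}, {"translation": [-0.036, -0.0105, 0], "rot": [0, 0, 0], "grip": 0}, {"translation": [-0.036, -0.0105, 0], "rot": [0, 0, 0], "grip": 0}]'

```text
t: 1.35
eef_pos: [0.4053, -0.2466, 0.21]
tool_rot: [-0.0, -0.702, 0.712, 0.0]
contact_force: [0.7, -0.1, 0.7]
gripper_width: -0.001
```

Emit:
send_rows --commands '[{"translation": [-0.036, -0.0105, 0], "rot": [0, 0, 0], "grip": 0}, {"translation": [-0.036, -0.0105, 0], "rot": [0, 0, 0], "grip": 0}, {"translation": [-0.036, -0.0105, 0], "rot": [0, 0, 0], "grip": 0}, {"translation": [-0.036, -0.0105, 0], "rot": [0, 0, 0], "grip": 0}, {"translation": [-0.036, -0.0105, 0], "rot": [0, 0, 0], "grip": 0}]'

```text
t: 1.77
eef_pos: [0.4603, -0.0675, 0.21]
tool_rot: [-0.0, -0.702, 0.712, 0.0]
contact_force: [0.2, -0.0, 0.3]
gripper_width: -0.001
```

Emit:
send_rows --commands '[{"translation": [0.0016, 0, 0.028], "rot": [0, 0, 0], "grip": 0}, {"translation": [0, 0, 0.028], "rot": [0, 0, 0], "grip": 0}, {"translation": [0, 0, 0.028], "rot": [0, 0, 0], "grip": 0}, {"translation": [0, 0, 0.028], "rot": [0, 0, 0], "grip": 0}, {"translation": [0, 0, 0.022], "rot": [0, 0, 0], "grip": 0}]'

```text
t: 2.18
eef_pos: [0.4593, -0.0707, 0.0741]
tool_rot: [-0.001, -0.702, 0.712, 0.001]
contact_force: [-0.5, 0.1, 0.2]
gripper_width: 0.001
```

Run:
```python
from station import *
import cv2,numpy as np
o=get_obs();print(o["eef_pos"],o["contact_force"])
a=[]
for n in ["wrist","scene"]:
    c=read_camera(n);a.append(c["pixels"][:,:,::-1])
s=cv2.resize(a[1][80:320,140:460],(560,420))
cv2.imwrite("pics/d1.png",np.clip(cv2.resize(np.hstack([a[0],s]),(800,300))*1.5,0,255).astype(np.uint8))
```

```text
[ 0.45928818 -0.07069018  0.07410365] [-0.46402398  0.06256992  0.24997124]
```

View pics/d1.png

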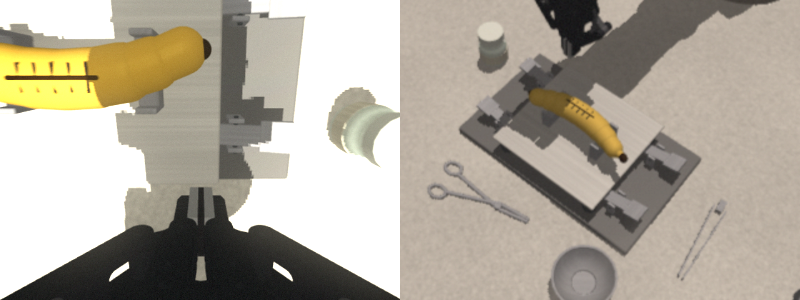

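Run:
```python
from station import *
from h import *
P={'tip':(.4593,-.0707,.057),'d':(.4601,-.0693,.045),'edge':(.4451,-.0843,.045),'a':(.4623,.0907,.045),'td':(.4842,-.1327,.041)}
for n in ["wrist","scene"]:
    c=read_camera(n);im=np.clip(c["pixels"][:,:,::-1]*1.5,0,255).astype(np.uint8).copy()
    for k,p in P.items():
        q=proj(c,p);print(n,k,np.round(q,1));cv2.drawMarker(im,tuple(int(round(x)) for x in q),(0,0,255),0,8,1)
    if n=="scene": im=cv2.resize(im[90:230,180:340],(640,560),interpolation=cv2.INTER_CUBIC)
    cv2.imwrite(f"pics/d2{n}.png",im)
```

```text
wrist tip [280.4 243.1]
wrist d [278.  233.9]
wrist edge [303.8 257.2]
wrist a [  1.8 234.2]
wrist td [388.9 190.1]
scene tip [274.6 134.6]
scene d [274.9 139. ]
scene edge [273.6 130.8]
scene a [340.5 181.6]
scene td [243.1 132.1]
```

View pics/d2scene.png

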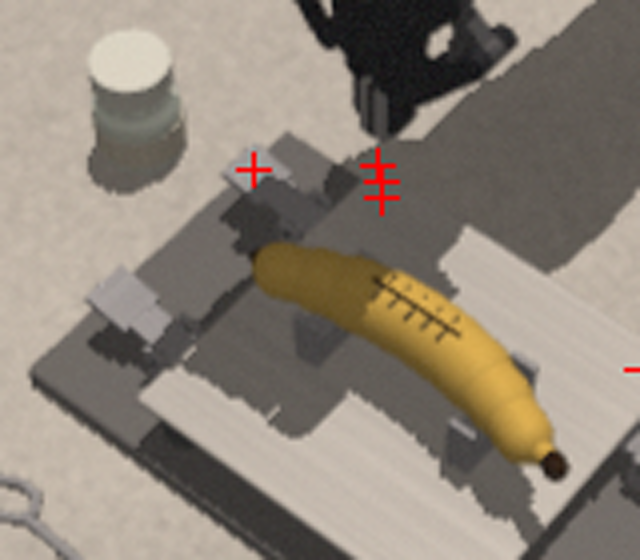

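View pics/d2wrist.png

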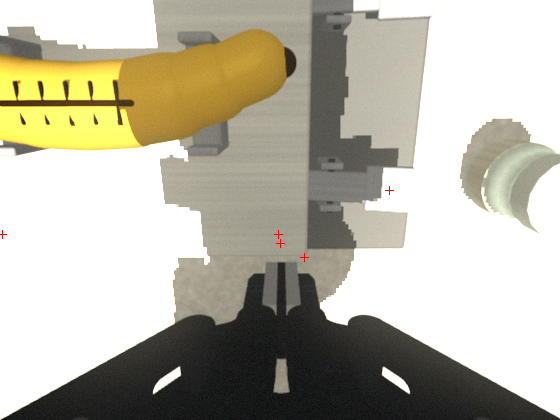

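Run:
```python
from station import *
from h import *
c=read_camera("scene");print(get_obs()["eef_pos"],get_obs()["t"])
K=c["mtx"];E=c["extrinsics"]
for y in range(108,132,2):
    for x in (271,273,275,277):
        d=c["depth"][y,x];p=E[:3,:3]@(np.array([(x-K[0,2])/K[0,0],-(y-K[1,2])/K[1,1],-1])*d)+E[:3,3];print((x,y),(p*1000).round(0),end=' ')
    print()
try:
    import station;print([n for n in dir(station) if n[0]!='_'])
except Exception as e:print(e)
```

```text
[ 0.46113653 -0.07090025  0.07711321] 2.4333
(271, 108) [472. -70. 144.] (273, 108) [472. -66. 147.] (275, 108) [471. -62. 149.] (277, 108) [471. -57. 152.] 
(271, 110) [468. -74. 133.] (273, 110) [472. -66. 142.] (275, 110) [472. -62. 144.] (277, 110) [472. -56. 149.] 
(271, 112) [471. -71. 132.] (273, 112) [471. -67. 135.] (275, 112) [473. -60. 141.] (277, 112) [472. -56. 143.] 
(271, 114) [470. -71. 126.] (273, 114) [470. -67. 129.] (275, 114) [469. -63. 130.] (277, 114) [468. -60. 132.] 
(271, 116) [471. -71. 122.] (273, 116) [471. -67. 124.] (275, 116) [469. -64. 125.] (277, 116) [467. -60. 125.] 
(271, 118) [471. -71. 117.] (273, 118) [471. -66. 120.] (275, 118) [469. -63. 120.] (277, 118) [466. -60. 119.] 
(271, 120) [470. -72. 109.] (273, 120) [470. -67. 113.] (275, 120) [469. -63. 114.] (277, 120) [465. -61. 112.] 
(271, 122) [470. -72. 103.] (273, 122) [471. -66. 108.] (275, 122) [469. -63. 109.] (277, 122) [466. -60. 108.] 
(271, 124) [ 404. -124.   -1.] (273, 124) [472. -66. 104.] (275, 124) [470. -62. 105.] (277, 124) [462. -63.  97.] 
(271, 126) [ 408. -121.   -2.] (273, 126) [ 407. -116.    1.] (275, 126) [ 404. -113.    1.] (277, 126) [ 400. -110.   -1.] 
(271, 128) [ 413. -116.   -0.] (273, 128) [ 412. -112.    2.] (275, 128) [ 407. -110.   -1.] (277, 128) [ 406. -106.    1.] 
(271, 130) [ 416. -114.   -2.] (273, 130) [ 416. -109.    1.] (275, 130) [ 412. -106.    0.] (277, 130) [ 410. -102.    1.] 
['PlanningError', 'get_obs', 'hand_in', 'nose_length', 'read_camera']
```

Run:
```python
from station import *
from h import *
import station;print(station.nose_length)
c=read_camera("wrist")
for z in (.045,.06,.08,.1,.12): print(z,proj(c,(.461,-.071,z)),proj(c,(.472,-.071,z)),proj(c,(.450,-.071,z)))
K=c["mtx"];E=c["extrinsics"];print(E.round(3),get_obs()["eef_pos"])
for y in (255,260,264,268,274,285,300,320):
    for x in (270,290):
        d=c["depth"][y,x];p=E[:3,:3]@(np.array([(x-K[0,2])/K[0,0],-(y-K[1,2])/K[1,1],-1])*d)+E[:3,3];print((x,y),(p*1000).round(0),end=' ')
    print()
```

```text
0.017
0.045 (np.float64(280.47670836626975), np.float64(236.4928451415861)) (np.float64(280.17219751222615), np.float64(218.8652707697045)) (np.float64(280.7718704120501), np.float64(253.57923416404145))
0.06 (np.float64(280.44264532816754), np.float64(246.30280376275311)) (np.float64(280.1148820551252), np.float64(227.52966739828247)) (np.float64(280.7596213454761), np.float64(264.4580837670219))
0.08 (np.float64(280.38863026029685), np.float64(261.85883194619277)) (np.float64(280.02372143791075), np.float64(241.31044808822725)) (np.float64(280.7402538105266), np.float64(281.65910872869256))
0.1 (np.float64(280.3215117350754), np.float64(281.18858031337163)) (np.float64(279.9099767415727), np.float64(258.50527149745824)) (np.float64(280.71628361532584), np.float64(302.9479266944508))
0.12 (np.float64(280.23586344040234), np.float64(305.8547954699822)) (np.float64(279.7640689681211), np.float64(280.562197923963)) (np.float64(280.6858487921773), np.float64(329.9782201235545))
[[-0.016  0.955  0.298  0.537]
 [-1.    -0.015 -0.005 -0.072]
 [ 0.    -0.298  0.955  0.241]
 [ 0.     0.     0.     1.   ]] [ 0.46155655 -0.07092129  0.07749786]
(270, 255) [449. -64.  45.] (290, 255) [449. -77.  44.] 
(270, 260) [425. -63.  -0.] (290, 260) [425. -77.  -0.] 
(270, 264) [471. -67. 104.] (290, 264) [472. -75. 106.] 
(270, 268) [472. -67. 108.] (290, 268) [471. -75. 108.] 
(270, 274) [472. -67. 115.] (290, 274) [471. -75. 114.] 
(270, 285) [472. -67. 123.] (290, 285) [472. -75. 123.] 
(270, 300) [472. -68. 135.] (290, 300) [471. -75. 133.] 
(270, 320) [472. -68. 146.] (290, 320) [473. -74. 148.]
```

The depth readings from both cameras put the shut fingertips near z≈0.10. That is higher than TCP+17 mm would suggest, so I'll descend carefully and watch the force.

Emit:
send_rows --commands '[{"translation": [-0.0015, 0.001, 0.003], "rot": [0, 0, 0], "grip": 0}, {"translation": [0, 0, 0.003], "rot": [0, 0, 0], "grip": 0}, {"translation": [0, 0, 0.003], "rot": [0, 0, 0], "grip": 0}, {"translation": [0, 0, 0.002], "rot": [0, 0, 0], "grip": 0}, {"translation": [0, 0, 0], "rot": [0, 0, 0], "grip": 0}]'

```text
t: 2.9
eef_pos: [0.4591, -0.0693, 0.0648]
tool_rot: [-0.0, -0.702, 0.712, 0.0]
contact_force: [0.3, -0.4, 0.6]
gripper_width: -0.0
```

Emit:
send_rows --commands '[{"translation": [0, 0, 0.001], "rot": [0, 0, 0], "grip": 0}, {"translation": [0, 0, 0.001], "rot": [0, 0, 0], "grip": 0}, {"translation": [0, 0, 0.001], "rot": [0, 0, 0], "grip": 0}, {"translation": [0, 0, 0.001], "rot": [0, 0, 0], "grip": 0}, {"translation": [0, 0, 0], "rot": [0, 0, 0], "grip": 0}]'

```text
t: 3.32
eef_pos: [0.4593, -0.0694, 0.0609]
tool_rot: [-0.0, -0.702, 0.712, 0.0]
contact_force: [0.0, -0.1, 0.1]
gripper_width: 0.001
```

```bash
cat > tip.py <<'E'
from station import *
from h import *
def look(name):
    print(get_obs()["t"],get_obs()["eef_pos"],get_obs()["contact_force"])
    w=read_camera("wrist");s=read_camera("scene")
    p=get_obs()["eef_pos"];u,v=proj(s,p);u,v=int(u),int(v)
    a=cv2.resize(s["pixels"][max(0,v-60):v+60,max(0,u-80):u+80],(560,420),interpolation=cv2.INTER_CUBIC)
    cv2.imwrite(name,np.clip(cv2.resize(np.hstack([w["pixels"],a])[:,:,::-1],(800,300))*1.5,0,255).astype(np.uint8))
    K=w["mtx"];E=w["extrinsics"];d=w["depth"]
    for x in (270,290):
        for y in range(200,330):
            q=E[:3,:3]@(np.array([(x-K[0,2])/K[0,0],-(y-K[1,2])/K[1,1],-1])*d[y,x])+E[:3,3]
            if 0<d[y,x]<.19 : print("tip edge",(x,y),d[y,x],(q*1000).round(1));break
E
python3 -c "
from tip import *
look('pics/d3.png')"
```

```text
3.3167 [ 0.45929855 -0.06935521  0.06091703] [ 0.01768638 -0.07979914  0.08700512]
tip edge (270, 200) 0.18684468 [485.9 -64.4  44.6]
tip edge (290, 200) 0.1870755 [485.7 -74.9  44.4]
```

View pics/d3.png

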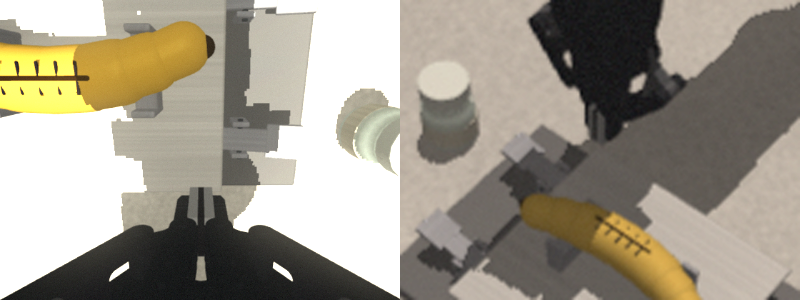

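Emit:
send_rows --commands '[{"translation": [0, -0.001, 0.006], "rot": [0, 0, 0], "grip": 0}, {"translation": [0, 0, 0.006], "rot": [0, 0, 0], "grip": 0}, {"translation": [0, 0, 0.006], "rot": [0, 0, 0], "grip": 0}, {"translation": [0, 0, 0.006], "rot": [0, 0, 0], "grip": 0}, {"translation": [0, 0, 0.004], "rot": [0, 0, 0], "grip": 0}]'

```text
t: 3.83
eef_pos: [0.4598, -0.0693, 0.032]
tool_rot: [-0.0, -0.702, 0.712, 0.001]
contact_force: [-0.2, 0.7, -0.1]
gripper_width: -0.001
```

```bash
python3 -c "
from tip import *
look('pics/d4.png')"
```

```text
3.8333 [ 0.45981973 -0.06931518  0.0320101 ] [-0.22061716  0.72768418 -0.06337279]
tip edge (270, 200) 0.15721563 [494.3 -65.4  44.3]
tip edge (290, 200) 0.15566489 [494.6 -74.2  45.8]
```

View pics/d4.png

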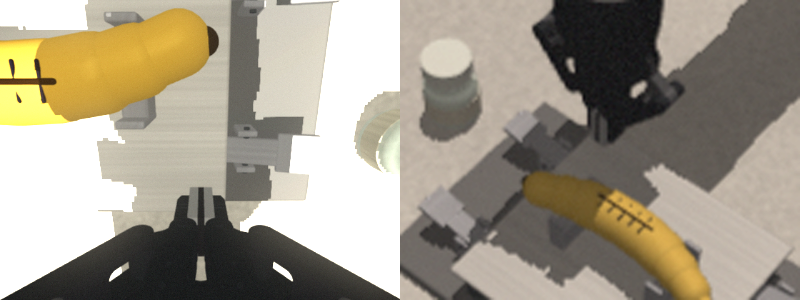

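Emit:
send_rows --commands '[{"translation": [0, 0, 0.0015], "rot": [0, 0, 0], "grip": 0}, {"translation": [0, 0, 0.0015], "rot": [0, 0, 0], "grip": 0}, {"translation": [0, 0, 0.0015], "rot": [0, 0, 0], "grip": 0}, {"translation": [0, 0, 0.0015], "rot": [0, 0, 0], "grip": 0}, {"translation": [0, 0, 0], "rot": [0, 0, 0], "grip": 0}]'

```text
t: 4.35
eef_pos: [0.4603, -0.0694, 0.027]
tool_rot: [-0.0, -0.702, 0.712, 0.0]
contact_force: [0.0, 0.1, 0.4]
gripper_width: -0.0
```

Emit:
send_rows --commands '[{"translation": [0, 0, 0.001], "rot": [0, 0, 0], "grip": 0}, {"translation": [0, 0, 0.001], "rot": [0, 0, 0], "grip": 0}, {"translation": [0, 0, 0.001], "rot": [0, 0, 0], "grip": 0}, {"translation": [0, 0, 0], "rot": [0, 0, 0], "grip": 0}, {"translation": [0, 0, 0], "rot": [0, 0, 0], "grip": 0}]'

```text
t: 4.77
eef_pos: [0.4604, -0.0694, 0.024]
tool_rot: [-0.0, -0.702, 0.712, 0.0]
contact_force: [0.2, 1.0, -0.7]
gripper_width: -0.001
```

Emit:
send_rows --commands '[{"translation": [0, 0, 0.001], "rot": [0, 0, 0], "grip": 0}, {"translation": [0, 0, 0.001], "rot": [0, 0, 0], "grip": 0}, {"translation": [0, 0, 0.001], "rot": [0, 0, 0], "grip": 0}, {"translation": [0, 0, 0], "rot": [0, 0, 0], "grip": 0}, {"translation": [0, 0, 0], "rot": [0, 0, 0], "grip": 0}]'

```text
t: 5.18
eef_pos: [0.4607, -0.0694, 0.0227]
tool_rot: [-0.0, -0.702, 0.712, -0.0]
contact_force: [-7.4, 0.3, 24.2]
gripper_width: -0.005
```

Run:
```python
from tip import *
c=read_camera("wrist");K=c["mtx"];E=c["extrinsics"];d=c["depth"]
for y in range(250,282,3):
    for x in (272,290):
        q=E[:3,:3]@(np.array([(x-K[0,2])/K[0,0],-(y-K[1,2])/K[1,1],-1])*d[y,x])+E[:3,3];print((x,y),(q*1000).round(1),end=' ')
    print()
```

```text
(272, 250) [474.9 -66.1  43.8] (290, 250) [474.8 -74.   44. ] 
(272, 253) [473.6 -66.1  44.2] (290, 253) [473.4 -74.   43.9] 
(272, 256) [472.4 -66.1  44.6] (290, 256) [472.  -74.   44.1] 
(272, 259) [470.5 -66.   43.7] (290, 259) [470.7 -73.9  44.3] 
(272, 262) [471.3 -66.2  48.5] (290, 262) [471.3 -73.8  48.7] 
(272, 265) [471.5 -66.2  51.8] (290, 265) [471.6 -73.8  52.3] 
(272, 268) [471.5 -66.3  54.7] (290, 268) [471.2 -73.7  54.2] 
(272, 271) [471.8 -66.4  57.8] (290, 271) [470.9 -73.6  56.4] 
(272, 274) [471.3 -66.4  59.5] (290, 274) [471.  -73.6  59.2] 
(272, 277) [471.5 -66.5  62.4] (290, 277) [471.4 -73.5  62.5] 
(272, 280) [470.8 -66.5  63.6] (290, 280) [471.8 -73.4  65.6]
```

Contact is at TCP z≈0.0235, so the shut tips stand about 22 mm behind the reported TCP. Corner d held 24 N without giving. Next is corner a.

Emit:
send_rows --commands '[{"translation": [0, 0, -0.006], "rot": [0, 0, 0], "grip": 0}, {"translation": [0, 0, -0.016], "rot": [0, 0, 0], "grip": 0}, {"translation": [0, 0, -0.026], "rot": [0, 0, 0], "grip": 0}, {"translation": [0, 0, -0.026], "rot": [0, 0, 0], "grip": 0}, {"translation": [-0.01, 0, 0], "rot": [0, 0, 0], "grip": 0}]'

```text
t: 5.65
eef_pos: [0.4635, -0.0611, 0.0991]
tool_rot: [0.002, -0.701, 0.713, -0.003]
contact_force: [0.8, 0.3, -0.2]
gripper_width: 0.001
```

Emit:
send_rows --commands '[{"translation": [-0.03, 0, 0], "rot": [0, 0, 0], "grip": 0}, {"translation": [-0.035, 0, 0], "rot": [0, 0, 0], "grip": 0}, {"translation": [-0.035, 0, 0], "rot": [0, 0, 0], "grip": 0}, {"translation": [-0.035, 0, 0], "rot": [0, 0, 0], "grip": 0}, {"translation": [-0.015, 0, 0], "rot": [0, 0, 0], "grip": 0}]'

```text
t: 6.07
eef_pos: [0.4625, 0.096, 0.0951]
tool_rot: [0.001, -0.704, 0.71, 0.001]
contact_force: [0.2, -0.7, -0.0]
gripper_width: 0.0
```

Emit:
send_rows --commands '[{"translation": [0, 0, 0], "rot": [0, 0, 0], "grip": 0}, {"translation": [0, 0, 0.015], "rot": [0, 0, 0], "grip": 0}, {"translation": [0, 0, 0.015], "rot": [0, 0, 0], "grip": 0}, {"translation": [0, 0, 0.015], "rot": [0, 0, 0], "grip": 0}, {"translation": [0, 0, 0.01], "rot": [0, 0, 0], "grip": 0}]'

```text
t: 6.48
eef_pos: [0.4618, 0.0896, 0.0386]
tool_rot: [-0.001, -0.702, 0.712, 0.0]
contact_force: [-0.3, -0.1, -0.7]
gripper_width: -0.001
```

Emit:
send_rows --commands '[{"translation": [-0.001, 0, 0.005], "rot": [0, 0, 0], "grip": 0}, {"translation": [0, 0, 0.004], "rot": [0, 0, 0], "grip": 0}, {"translation": [0, 0, 0.003], "rot": [0, 0, 0], "grip": 0}, {"translation": [0, 0, 0], "rot": [0, 0, 0], "grip": 0}, {"translation": [0, 0, 0], "rot": [0, 0, 0], "grip": 0}]'

```text
t: 6.9
eef_pos: [0.463, 0.0916, 0.0284]
tool_rot: [0.0, -0.702, 0.712, -0.0]
contact_force: [0.4, 0.3, 0.2]
gripper_width: 0.002
```

Emit:
send_rows --commands '[{"translation": [0, 0, 0.001], "rot": [0, 0, 0], "grip": 0}, {"translation": [0, 0, 0.001], "rot": [0, 0, 0], "grip": 0}, {"translation": [0, 0, 0.001], "rot": [0, 0, 0], "grip": 0}, {"translation": [0, 0, 0], "rot": [0, 0, 0], "grip": 0}, {"translation": [0, 0, 0], "rot": [0, 0, 0], "grip": 0}]'

```text
t: 7.32
eef_pos: [0.4627, 0.0916, 0.0251]
tool_rot: [0.0, -0.702, 0.712, -0.0]
contact_force: [0.1, 0.0, 0.0]
gripper_width: -0.0
```

Emit:
send_rows --commands '[{"translation": [0, 0, 0.0005], "rot": [0, 0, 0], "grip": 0}, {"translation": [0, 0, 0.0005], "rot": [0, 0, 0], "grip": 0}, {"translation": [0, 0, 0.0005], "rot": [0, 0, 0], "grip": 0}, {"translation": [0, 0, 0.0005], "rot": [0, 0, 0], "grip": 0}, {"translation": [0, 0, 0], "rot": [0, 0, 0], "grip": 0}]'

```text
t: 7.73
eef_pos: [0.4627, 0.0917, 0.0233]
tool_rot: [-0.0, -0.702, 0.712, -0.0]
contact_force: [-1.4, -0.4, 4.3]
gripper_width: -0.003
```

Emit:
send_rows --commands '[{"translation": [0, 0, 0.0003], "rot": [0, 0, 0], "grip": 0}, {"translation": [0, 0, 0.0003], "rot": [0, 0, 0], "grip": 0}, {"translation": [0, 0, 0], "rot": [0, 0, 0], "grip": 0}, {"translation": [0, 0, 0], "rot": [0, 0, 0], "grip": 0}, {"translation": [0, 0, 0], "rot": [0, 0, 0], "grip": 0}]'

```text
t: 8.15
eef_pos: [0.4628, 0.0917, 0.0231]
tool_rot: [0.0, -0.702, 0.712, -0.0]
contact_force: [-3.0, -0.8, 9.8]
gripper_width: 0.001
```

Emit:
send_rows --commands '[{"translation": [0, 0, 0.0003], "rot": [0, 0, 0], "grip": 0}, {"translation": [0, 0, 0.0003], "rot": [0, 0, 0], "grip": 0}, {"translation": [0, 0, 0.0002], "rot": [0, 0, 0], "grip": 0}, {"translation": [0, 0, 0], "rot": [0, 0, 0], "grip": 0}, {"translation": [0, 0, 0], "rot": [0, 0, 0], "grip": 0}]'

```text
t: 8.57
eef_pos: [0.4628, 0.0917, 0.0228]
tool_rot: [-0.0, -0.702, 0.712, -0.0]
contact_force: [-4.3, -1.2, 17.8]
gripper_width: 0.002
```

a holds 18 N. Next is b.

Emit:
send_rows --commands '[{"translation": [0, 0, -0.008], "rot": [0, 0, 0], "grip": 0}, {"translation": [0, 0, -0.022], "rot": [0, 0, 0], "grip": 0}, {"translation": [0, 0, -0.032], "rot": [0, 0, 0], "grip": 0}, {"translation": [0, 0, -0.034], "rot": [0, 0, 0], "grip": 0}, {"translation": [0, -0.015, -0.004], "rot": [0, 0, 0], "grip": 0}]'

```text
t: 8.98
eef_pos: [0.4785, 0.0923, 0.1267]
tool_rot: [0.002, -0.702, 0.712, -0.002]
contact_force: [0.6, -0.1, 0.2]
gripper_width: -0.001
```

Emit:
send_rows --commands '[{"translation": [0, -0.03, 0], "rot": [0, 0, 0], "grip": 0}, {"translation": [0, -0.035, 0], "rot": [0, 0, 0], "grip": 0}, {"translation": [0, -0.035, 0], "rot": [0, 0, 0], "grip": 0}, {"translation": [0, -0.035, 0], "rot": [0, 0, 0], "grip": 0}, {"translation": [0, 0, 0], "rot": [0, 0, 0], "grip": 0}]'

```text
t: 9.4
eef_pos: [0.6189, 0.0888, 0.1219]
tool_rot: [0.002, -0.701, 0.713, -0.001]
contact_force: [0.3, 0.3, 0.1]
gripper_width: 0.001
```

Emit:
send_rows --commands '[{"translation": [0, 0, 0.02], "rot": [0, 0, 0], "grip": 0}, {"translation": [0, 0, 0.025], "rot": [0, 0, 0], "grip": 0}, {"translation": [0, 0, 0.025], "rot": [0, 0, 0], "grip": 0}, {"translation": [0, 0, 0.015], "rot": [0, 0, 0], "grip": 0}, {"translation": [0, 0, 0], "rot": [0, 0, 0], "grip": 0}]'

```text
t: 9.82
eef_pos: [0.6097, 0.0888, 0.0331]
tool_rot: [-0.003, -0.702, 0.712, 0.002]
contact_force: [-0.3, 0.2, 1.1]
gripper_width: 0.001
```

Emit:
send_rows --commands '[{"translation": [0, 0, 0], "rot": [0, 0, 0], "grip": 0}, {"translation": [0, 0, 0.003], "rot": [0, 0, 0], "grip": 0}, {"translation": [0, 0, 0.003], "rot": [0, 0, 0], "grip": 0}, {"translation": [0, 0, 0.002], "rot": [0, 0, 0], "grip": 0}, {"translation": [0, 0, 0], "rot": [0, 0, 0], "grip": 0}]'

```text
t: 10.23
eef_pos: [0.6129, 0.0895, 0.0291]
tool_rot: [0.0, -0.702, 0.712, -0.0]
contact_force: [0.8, 0.3, -0.2]
gripper_width: 0.002
```

Emit:
send_rows --commands '[{"translation": [0, 0, 0.001], "rot": [0, 0, 0], "grip": 0}, {"translation": [0, 0, 0.001], "rot": [0, 0, 0], "grip": 0}, {"translation": [0, 0, 0.001], "rot": [0, 0, 0], "grip": 0}, {"translation": [0, 0, 0], "rot": [0, 0, 0], "grip": 0}, {"translation": [0, 0, 0], "rot": [0, 0, 0], "grip": 0}]'

```text
t: 10.65
eef_pos: [0.6126, 0.0895, 0.0257]
tool_rot: [-0.0, -0.702, 0.712, 0.0]
contact_force: [0.9, -0.0, -0.6]
gripper_width: -0.001
```

Emit:
send_rows --commands '[{"translation": [0, 0, 0.0006], "rot": [0, 0, 0], "grip": 0}, {"translation": [0, 0, 0.0006], "rot": [0, 0, 0], "grip": 0}, {"translation": [0, 0, 0.0006], "rot": [0, 0, 0], "grip": 0}, {"translation": [0, 0, 0.0006], "rot": [0, 0, 0], "grip": 0}, {"translation": [0, 0, 0.0004], "rot": [0, 0, 0], "grip": 0}]'

```text
t: 11.07
eef_pos: [0.6128, 0.0895, 0.0233]
tool_rot: [0.0, -0.702, 0.712, -0.0]
contact_force: [-2.6, -0.6, 7.5]
gripper_width: 0.002
```

Emit:
send_rows --commands '[{"translation": [0, 0, 0.0002], "rot": [0, 0, 0], "grip": 0}, {"translation": [0, 0, 0.0002], "rot": [0, 0, 0], "grip": 0}, {"translation": [0, 0, 0], "rot": [0, 0, 0], "grip": 0}, {"translation": [0, 0, 0], "rot": [0, 0, 0], "grip": 0}, {"translation": [0, 0, 0], "rot": [0, 0, 0], "grip": 0}]'

```text
t: 11.48
eef_pos: [0.6128, 0.0895, 0.0233]
tool_rot: [0.0, -0.702, 0.712, -0.0]
contact_force: [-2.8, -1.7, 7.1]
gripper_width: 0.001
```

Emit:
send_rows --commands '[{"translation": [0, 0, 0.0003], "rot": [0, 0, 0], "grip": 0}, {"translation": [0, 0, 0.0003], "rot": [0, 0, 0], "grip": 0}, {"translation": [0, 0, 0.0003], "rot": [0, 0, 0], "grip": 0}, {"translation": [0, 0, 0], "rot": [0, 0, 0], "grip": 0}, {"translation": [0, 0, 0], "rot": [0, 0, 0], "grip": 0}]'

```text
t: 11.9
eef_pos: [0.6129, 0.0895, 0.0231]
tool_rot: [0.0, -0.702, 0.712, -0.0]
contact_force: [-5.3, -1.2, 12.9]
gripper_width: -0.001
```

Emit:
send_rows --commands '[{"translation": [0, 0, 0.0003], "rot": [0, 0, 0], "grip": 0}, {"translation": [0, 0, 0.0003], "rot": [0, 0, 0], "grip": 0}, {"translation": [0, 0, 0], "rot": [0, 0, 0], "grip": 0}, {"translation": [0, 0, 0], "rot": [0, 0, 0], "grip": 0}, {"translation": [0, 0, 0], "rot": [0, 0, 0], "grip": 0}]'

```text
t: 12.32
eef_pos: [0.6129, 0.0895, 0.023]
tool_rot: [0.0, -0.702, 0.712, -0.0]
contact_force: [-5.9, -0.8, 16.2]
gripper_width: 0.0
```

b holds 16 N. That leaves c.

Emit:
send_rows --commands '[{"translation": [0, 0, -0.008], "rot": [0, 0, 0], "grip": 0}, {"translation": [0, 0, -0.022], "rot": [0, 0, 0], "grip": 0}, {"translation": [0, 0, -0.03], "rot": [0, 0, 0], "grip": 0}, {"translation": [0, 0, -0.02], "rot": [0, 0, 0], "grip": 0}, {"translation": [0.015, 0, 0], "rot": [0, 0, 0], "grip": 0}]'

```text
t: 12.73
eef_pos: [0.6155, 0.0791, 0.106]
tool_rot: [0.004, -0.704, 0.71, -0.001]
contact_force: [0.1, 0.5, 0.9]
gripper_width: 0.001
```

Emit:
send_rows --commands '[{"translation": [0.035, 0, 0], "rot": [0, 0, 0], "grip": 0}, {"translation": [0.04, 0, 0], "rot": [0, 0, 0], "grip": 0}, {"translation": [0.04, 0, 0], "rot": [0, 0, 0], "grip": 0}, {"translation": [0.031, 0, 0], "rot": [0, 0, 0], "grip": 0}, {"translation": [0, 0, 0], "rot": [0, 0, 0], "grip": 0}]'

```text
t: 13.15
eef_pos: [0.6092, -0.0823, 0.1004]
tool_rot: [-0.002, -0.698, 0.716, -0.002]
contact_force: [-0.3, -1.4, 0.3]
gripper_width: 0.003
```

Emit:
send_rows --commands '[{"translation": [0, 0, 0.02], "rot": [0, 0, 0], "grip": 0}, {"translation": [0, 0, 0.025], "rot": [0, 0, 0], "grip": 0}, {"translation": [0, 0, 0.015], "rot": [0, 0, 0], "grip": 0}, {"translation": [0, 0, 0.007], "rot": [0, 0, 0], "grip": 0}, {"translation": [0, 0, 0], "rot": [0, 0, 0], "grip": 0}]'

```text
t: 13.57
eef_pos: [0.6088, -0.0714, 0.032]
tool_rot: [-0.001, -0.702, 0.712, 0.001]
contact_force: [-0.0, -0.1, 0.7]
gripper_width: 0.003
```

Emit:
send_rows --commands '[{"translation": [0, 0, 0], "rot": [0, 0, 0], "grip": 0}, {"translation": [0, 0, 0.002], "rot": [0, 0, 0], "grip": 0}, {"translation": [0, 0, 0.002], "rot": [0, 0, 0], "grip": 0}, {"translation": [0, 0, 0.001], "rot": [0, 0, 0], "grip": 0}, {"translation": [0, 0, 0], "rot": [0, 0, 0], "grip": 0}]'

```text
t: 13.98
eef_pos: [0.6106, -0.0715, 0.0293]
tool_rot: [0.0, -0.702, 0.712, -0.0]
contact_force: [-1.5, 0.8, -0.0]
gripper_width: 0.002
```

Emit:
send_rows --commands '[{"translation": [0, 0, 0.001], "rot": [0, 0, 0], "grip": 0}, {"translation": [0, 0, 0.001], "rot": [0, 0, 0], "grip": 0}, {"translation": [0, 0, 0.001], "rot": [0, 0, 0], "grip": 0}, {"translation": [0, 0, 0.001], "rot": [0, 0, 0], "grip": 0}, {"translation": [0, 0, 0.001], "rot": [0, 0, 0], "grip": 0}]'

```text
t: 14.4
eef_pos: [0.6104, -0.0715, 0.0239]
tool_rot: [-0.0, -0.702, 0.712, 0.0]
contact_force: [-0.7, -0.2, -0.3]
gripper_width: 0.004
```

Emit:
send_rows --commands '[{"translation": [0, 0, 0.0005], "rot": [0, 0, 0], "grip": 0}, {"translation": [0, 0, 0.0005], "rot": [0, 0, 0], "grip": 0}, {"translation": [0, 0, 0.0005], "rot": [0, 0, 0], "grip": 0}, {"translation": [0, 0, 0.0003], "rot": [0, 0, 0], "grip": 0}, {"translation": [0, 0, 0], "rot": [0, 0, 0], "grip": 0}]'

```text
t: 14.82
eef_pos: [0.6105, -0.0715, 0.0229]
tool_rot: [-0.0, -0.702, 0.712, -0.0]
contact_force: [-2.2, -0.1, 6.4]
gripper_width: 0.001
```

Emit:
send_rows --commands '[{"translation": [0, 0, 0.0005], "rot": [0, 0, 0], "grip": 0}, {"translation": [0, 0, 0.0005], "rot": [0, 0, 0], "grip": 0}, {"translation": [0, 0, 0.0002], "rot": [0, 0, 0], "grip": 0}, {"translation": [0, 0, 0], "rot": [0, 0, 0], "grip": 0}, {"translation": [0, 0, 0], "rot": [0, 0, 0], "grip": 0}]'

```text
t: 15.23
eef_pos: [0.6105, -0.0715, 0.0219]
tool_rot: [0.0, -0.702, 0.712, -0.0]
contact_force: [-2.9, -0.4, 7.3]
gripper_width: -0.006
```

It gives at c. I'll follow it down.

Emit:
send_rows --commands '[{"translation": [0, 0, 0.001], "rot": [0, 0, 0], "grip": 0}, {"translation": [0, 0, 0.001], "rot": [0, 0, 0], "grip": 0}, {"translation": [0, 0, 0.001], "rot": [0, 0, 0], "grip": 0}, {"translation": [0, 0, 0.001], "rot": [0, 0, 0], "grip": 0}, {"translation": [0, 0, 0], "rot": [0, 0, 0], "grip": 0}]'

```text
t: 15.65
eef_pos: [0.6106, -0.0716, 0.0178]
tool_rot: [0.0, -0.702, 0.712, -0.0]
contact_force: [-2.5, 0.0, 7.7]
gripper_width: 0.001
```

Emit:
send_rows --commands '[{"translation": [0, 0, 0.001], "rot": [0, 0, 0], "grip": 0}, {"translation": [0, 0, 0.001], "rot": [0, 0, 0], "grip": 0}, {"translation": [0, 0, 0.0005], "rot": [0, 0, 0], "grip": 0}, {"translation": [0, 0, 0], "rot": [0, 0, 0], "grip": 0}, {"translation": [0, 0, 0], "rot": [0, 0, 0], "grip": 0}]'

```text
t: 16.07
eef_pos: [0.6107, -0.0716, 0.0157]
tool_rot: [0.0, -0.702, 0.712, -0.0]
contact_force: [-2.9, 0.9, 9.6]
gripper_width: -0.002
```

Emit:
send_rows --commands '[{"translation": [0, 0, 0.0005], "rot": [0, 0, 0], "grip": 0}, {"translation": [0, 0, 0.0005], "rot": [0, 0, 0], "grip": 0}, {"translation": [0, 0, 0.0003], "rot": [0, 0, 0], "grip": 0}, {"translation": [0, 0, 0], "rot": [0, 0, 0], "grip": 0}, {"translation": [0, 0, 0], "rot": [0, 0, 0], "grip": 0}]'

```text
t: 16.48
eef_pos: [0.6108, -0.0716, 0.0153]
tool_rot: [0.0, -0.702, 0.712, -0.0]
contact_force: [-6.3, 1.4, 18.4]
gripper_width: 0.001
```

Emit:
send_rows --commands '[{"translation": [0, 0, -0.002], "rot": [0, 0, 0], "grip": 0}, {"translation": [0, 0, -0.005], "rot": [0, 0, 0], "grip": 0}, {"translation": [0, 0, -0.015], "rot": [0, 0, 0], "grip": 0}, {"translation": [0, 0, -0.025], "rot": [0, 0, 0], "grip": 0}, {"translation": [0.01, 0.004, -0.013], "rot": [0, 0, 0], "grip": 0}]'

```text
t: 16.9
eef_pos: [0.6079, -0.0789, 0.0754]
tool_rot: [0.002, -0.703, 0.711, -0.0]
contact_force: [0.7, 0.7, 0.8]
gripper_width: -0.001
```

Emit:
send_rows --commands '[{"translation": [0.018, 0.007, 0], "rot": [0, 0, 0], "grip": 0}, {"translation": [0.018, 0.007, 0], "rot": [0, 0, 0], "grip": 0}, {"translation": [0.017, 0.007, 0], "rot": [0, 0, 0], "grip": 0}, {"translation": [0, 0, 0], "rot": [0, 0, 0], "grip": 0}, {"translation": [0, 0, 0], "rot": [0, 0, 0], "grip": 0}]'

```text
t: 17.32
eef_pos: [0.5838, -0.1362, 0.0732]
tool_rot: [-0.0, -0.701, 0.713, -0.0]
contact_force: [0.6, 0.5, -0.2]
gripper_width: 0.003
```

Run:
```python
from station import *
from h import *
o=get_obs();print(o["t"],o["eef_pos"])
w=read_camera("wrist");s=read_camera("scene");t=read_camera("top")
K=t["mtx"];E=t["extrinsics"]
for (x,y) in [(250,205),(325,200),(325,205),(250,280),(320,280),(240,287)]:
    ps=[]
    for dx in range(-3,4):
        for dy in range(-3,4):
            d=t["depth"][y+dy,x+dx];ps.append(E[:3,:3]@(np.array([(x+dx-K[0,2])/K[0,0],-(y+dy-K[1,2])/K[1,1],-1])*d)+E[:3,3])
    print((x,y),np.median(ps,0).round(4))
im=w["pixels"][:,:,::-1].copy()
for p in [(.5842,-.1341,.041),(.4842,-.1327,.041)]:
    q=proj(w,p);cv2.drawMarker(im,tuple(int(round(a)) for a in q),(0,0,255),0,10,1);print(q)
a=cv2.resize(s["pixels"][80:200+40,150:360][:,:,::-1],(560,420),interpolation=cv2.INTER_CUBIC)
cv2.imwrite("pics/c1.png",np.clip(cv2.resize(np.hstack([im,a]),(800,300))*1.3,0,255).astype(np.uint8))
np.savez("w1.npz",**w)
K=w["mtx"];E=w["extrinsics"];h,wd=w["depth"].shape
v,u=np.mgrid[:h,:wd];D=w["depth"]
X=np.stack([(u-K[0,2])/K[0,0]*D,-(v-K[1,2])/K[1,1]*D,-D],-1)@E[:3,:3].T+E[:3,3]
m=(D>0)&(abs(X[...,0]-.585)<.035)&(X[...,1]<-.11)&(X[...,1]>-.17)&(X[...,2]>.034)&(X[...,2]<.05)
n,l,st,ce=cv2.connectedComponentsWithStats(m.astype(np.uint8));print(st[1:][st[1:,4]>50])
P=X[m];print(len(P),np.percentile(P,[1,50,99],axis=0).round(4))
```

```text
17.3167 [ 0.58379813 -0.13619064  0.07324884]
(250, 205) [0.6056 0.0729 0.0449]
(325, 200) [ 0.6154 -0.0643  0.0379]
(325, 205) [ 0.6061 -0.0643  0.0384]
(250, 280) [0.47   0.0716 0.0519]
(320, 280) [ 0.47   -0.0547  0.0454]
(240, 287) [0.4575 0.0896 0.0532]
(np.float64(276.70734758175155), np.float64(235.55528539232355))
(np.float64(277.9501235846936), np.float64(373.73985795384095))
[[ 237  211   61   45 2331]]
2331 [[ 0.5726 -0.1461  0.0352]
 [ 0.586  -0.1302  0.0403]
 [ 0.5979 -0.1105  0.0445]]
```

View pics/c1.png

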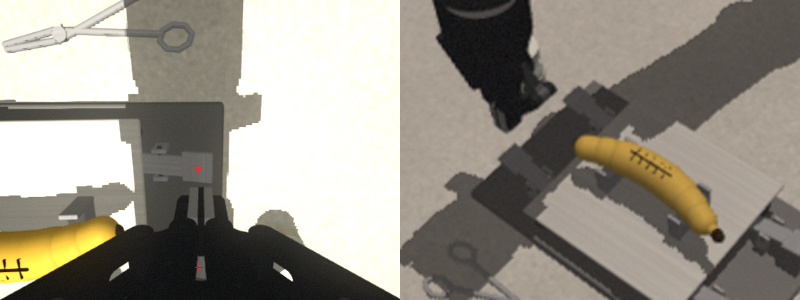

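The plate tipped: c is down about 8 mm, a is up about 8 mm, and b and d are unchanged. Tab c is centred at about (0.585, −0.134), so I'll press there next.

Emit:
send_rows --commands '[{"translation": [-0.0015, -0.001, 0.012], "rot": [0, 0, 0], "grip": 0}, {"translation": [0, 0, 0.013], "rot": [0, 0, 0], "grip": 0}, {"translation": [0, 0, 0.01], "rot": [0, 0, 0], "grip": 0}, {"translation": [0, 0, 0.007], "rot": [0, 0, 0], "grip": 0}, {"translation": [0, 0, 0], "rot": [0, 0, 0], "grip": 0}]'

```text
t: 17.88
eef_pos: [0.5838, -0.1321, 0.0285]
tool_rot: [-0.001, -0.702, 0.712, 0.002]
contact_force: [0.2, 0.1, -0.6]
gripper_width: -0.002
```

Emit:
send_rows --commands '[{"translation": [0, 0, 0.0015], "rot": [0, 0, 0], "grip": 0}, {"translation": [0, 0, 0.0015], "rot": [0, 0, 0], "grip": 0}, {"translation": [0, 0, 0.0015], "rot": [0, 0, 0], "grip": 0}, {"translation": [0, 0, 0.001], "rot": [0, 0, 0], "grip": 0}, {"translation": [0, 0, 0], "rot": [0, 0, 0], "grip": 0}]'

```text
t: 18.3
eef_pos: [0.5856, -0.1327, 0.0258]
tool_rot: [0.0, -0.702, 0.712, -0.0]
contact_force: [-1.1, 0.3, -0.6]
gripper_width: 0.003
```

Emit:
send_rows --commands '[{"translation": [0.0015, 0, 0.001], "rot": [0, 0, 0], "grip": 0}, {"translation": [0, 0, 0.001], "rot": [0, 0, 0], "grip": 0}, {"translation": [0, 0, 0.001], "rot": [0, 0, 0], "grip": 0}, {"translation": [0, 0, 0.001], "rot": [0, 0, 0], "grip": 0}, {"translation": [0, 0, 0.001], "rot": [0, 0, 0], "grip": 0}]'

```text
t: 18.72
eef_pos: [0.5856, -0.1344, 0.0209]
tool_rot: [-0.0, -0.702, 0.712, -0.0]
contact_force: [-1.3, -1.9, 4.4]
gripper_width: 0.002
```

Emit:
send_rows --commands '[{"translation": [0, 0, 0.001], "rot": [0, 0, 0], "grip": 0}, {"translation": [0, 0, 0.001], "rot": [0, 0, 0], "grip": 0}, {"translation": [0, 0, 0.001], "rot": [0, 0, 0], "grip": 0}, {"translation": [0, 0, 0], "rot": [0, 0, 0], "grip": 0}, {"translation": [0, 0, 0], "rot": [0, 0, 0], "grip": 0}]'

```text
t: 19.13
eef_pos: [0.5857, -0.1343, 0.0177]
tool_rot: [0.0, -0.702, 0.712, -0.0]
contact_force: [0.3, -1.7, 2.5]
gripper_width: 0.003
```

Emit:
send_rows --commands '[{"translation": [0, 0, 0.001], "rot": [0, 0, 0], "grip": 0}, {"translation": [0, 0, 0.001], "rot": [0, 0, 0], "grip": 0}, {"translation": [0, 0, 0.001], "rot": [0, 0, 0], "grip": 0}, {"translation": [0, 0, 0], "rot": [0, 0, 0], "grip": 0}, {"translation": [0, 0, 0], "rot": [0, 0, 0], "grip": 0}]'

```text
t: 19.55
eef_pos: [0.5856, -0.1339, 0.0146]
tool_rot: [0.0, -0.702, 0.712, 0.0]
contact_force: [-0.2, -1.4, 3.6]
gripper_width: 0.001
```

Emit:
send_rows --commands '[{"translation": [0, 0, 0.001], "rot": [0, 0, 0], "grip": 0}, {"translation": [0, 0, 0.001], "rot": [0, 0, 0], "grip": 0}, {"translation": [0, 0, 0.0005], "rot": [0, 0, 0], "grip": 0}, {"translation": [0, 0, 0], "rot": [0, 0, 0], "grip": 0}, {"translation": [0, 0, 0], "rot": [0, 0, 0], "grip": 0}]'

```text
t: 19.97
eef_pos: [0.5857, -0.1342, 0.0124]
tool_rot: [0.0, -0.702, 0.712, -0.0]
contact_force: [-1.4, -2.7, 5.8]
gripper_width: -0.0
```

Emit:
send_rows --commands '[{"translation": [0, 0, 0.0005], "rot": [0, 0, 0], "grip": 0}, {"translation": [0, 0, 0.0003], "rot": [0, 0, 0], "grip": 0}, {"translation": [0, 0, 0], "rot": [0, 0, 0], "grip": 0}, {"translation": [0, 0, 0], "rot": [0, 0, 0], "grip": 0}, {"translation": [0, 0, 0], "rot": [0, 0, 0], "grip": 0}]'

```text
t: 20.38
eef_pos: [0.5857, -0.1342, 0.0123]
tool_rot: [0.0, -0.702, 0.712, -0.0]
contact_force: [-3.5, -2.0, 11.8]
gripper_width: -0.003
```

Emit:
send_rows --commands '[{"translation": [0, 0, 0.0004], "rot": [0, 0, 0], "grip": 0}, {"translation": [0, 0, 0.0003], "rot": [0, 0, 0], "grip": 0}, {"translation": [0, 0, 0.0002], "rot": [0, 0, 0], "grip": 0}, {"translation": [0, 0, 0], "rot": [0, 0, 0], "grip": 0}, {"translation": [0, 0, 0], "rot": [0, 0, 0], "grip": 0}]'

```text
t: 20.8
eef_pos: [0.5858, -0.1342, 0.0122]
tool_rot: [0.0, -0.702, 0.712, -0.0]
contact_force: [-5.7, -1.8, 20.9]
gripper_width: 0.0
```

Emit:
send_rows --commands '[{"translation": [0, 0, -0.002], "rot": [0, 0, 0], "grip": 0}, {"translation": [0, 0, -0.008], "rot": [0, 0, 0], "grip": 0}, {"translation": [0, 0, -0.02], "rot": [0, 0, 0], "grip": 0}, {"translation": [0, 0, -0.03], "rot": [0, 0, 0], "grip": 0}, {"translation": [0, 0, -0.03], "rot": [0, 0, 0], "grip": 0}]'

```text
t: 21.22
eef_pos: [0.5842, -0.1329, 0.1004]
tool_rot: [-0.001, -0.702, 0.712, 0.002]
contact_force: [1.1, -0.6, -0.2]
gripper_width: 0.005
```

Emit:
send_rows --commands '[{"translation": [0.02, 0, -0.03], "rot": [0, 0, 0], "grip": 0}, {"translation": [0.03, 0, -0.02], "rot": [0, 0, 0], "grip": 0}, {"translation": [0.03, 0, 0], "rot": [0, 0, 0], "grip": 0}, {"translation": [0.02, 0, 0], "rot": [0, 0, 0], "grip": 0}, {"translation": [0, 0, 0], "rot": [0, 0, 0], "grip": 0}]'

```text
t: 21.63
eef_pos: [0.5828, -0.2399, 0.1507]
tool_rot: [-0.001, -0.7, 0.714, -0.001]
contact_force: [-0.1, -0.4, 0.6]
gripper_width: -0.004
```

Run:
```python
from station import *
from h import *
o=get_obs();print(o["t"],o["eef_pos"])
w=read_camera("wrist");s=read_camera("scene");t=read_camera("top")
t0=dict(np.load("top0.npz"))
K=t["mtx"];E=t["extrinsics"]
def med(t,x,y):
    ps=[]
    for dx in range(-2,3):
        for dy in range(-2,3):
            d=t["depth"][y+dy,x+dx];ps.append(E[:3,:3]@(np.array([(x+dx-K[0,2])/K[0,0],-(y+dy-K[1,2])/K[1,1],-1])*d)+E[:3,3])
    return np.median(ps,0).round(4)
for (x,y) in [(250,205),(325,200),(250,280),(320,280),(209,214),(365,218),(207,270),(365,272),]: print((x,y),med(t0,x,y),med(t,x,y))
a=cv2.resize(s["pixels"][80:240,150:360][:,:,::-1],(560,420),interpolation=cv2.INTER_CUBIC)
b=cv2.resize(t["pixels"][120:320,150:430][:,:,::-1],(560,420),interpolation=cv2.INTER_CUBIC)
cv2.imwrite("pics/f1.png",np.clip(cv2.resize(np.hstack([b,a]),(800,300))*1.4,0,255).astype(np.uint8))
```

```text
21.6333 [ 0.58281324 -0.2398573   0.15066415]
(250, 205) [0.6056 0.0729 0.0453] [0.6056 0.073  0.0454]
(325, 200) [ 0.6149 -0.0638  0.0458] [ 0.615  -0.0638  0.0449]
(250, 280) [0.4692 0.0722 0.0455] [0.4693 0.0721 0.0463]
(320, 280) [ 0.47   -0.0546  0.0462] [ 0.4699 -0.0547  0.0458]
(209, 214) [0.5891 0.1484 0.0413] [0.5891 0.1484 0.0419]
(365, 218) [ 0.5824 -0.1366  0.0424] [ 0.5826 -0.1379  0.0343]
(207, 270) [0.4866 0.1512 0.0422] [0.4866 0.1511 0.0423]
(365, 272) [ 0.4845 -0.1363  0.0437] [ 0.4844 -0.1362  0.0427]
```

View pics/f1.png

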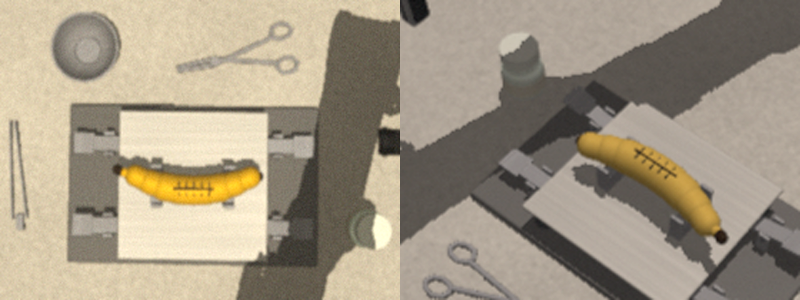

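The plate is level again, tab c is flat at 34 mm, the other tabs are up, nothing else has moved and the arm is clear. I'm handing in.

```bash
python3 -c "
from station import *
print(hand_in())"
```

```text
the job is handed in; nothing more can be done
None
```

The loose foot was at corner c, and the plate is now propped level on shim c. I handed the job in at about 22 s.

- **Finding the loose corner:** I pressed the corners in the order d, a, b, c. Corners d, a and b did not give at 24, 18 and 16 N. Corner c gave way at about 7 N, sank about 8 mm and stayed down, and corner a rose about 8 mm.
- **Propping it:** I pressed tab c straight down until it met its stop (21 N), then moved the arm well clear.
- **Last checks with the top camera:**
  - All four plate corners were within 1 mm of their starting heights.
  - Tab c stood at about 34 mm, which is flat. The other three tabs stood at about 42 mm, which is up.
  - The plate had not visibly shifted, and the instruments, dish and jar looked undisturbed.
- **Disagreements:**
  - The shut fingertips turned out to be about 22 mm behind the reported tool point, not 17 mm ahead as described. I went by the cameras and the contact force instead.
  - The first press at d was harder than intended, with about 7 N sideways.
  - Corner c started to give slightly below the stated 8–12 N.

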